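# Tighten the sunken nut of a frame joint

## Robot

A 6-joint arm with a two-finger parallel gripper is mounted at the origin on the work surface. World frame = base frame: x ahead of the robot, y to its left, z up, the work surface at z = 0. Lengths are in m, angles in rad, forces in N, time in s.
With the tool pointing down it reaches from about 0.15 to 0.775 m from the base axis. Payload 6.1 kg.
Tool frame: the origin (TCP) lies midway between the tips of the shut fingers; the grasp point (between the pads) lies 19 mm behind it; z points along the fingers, y is the direction in which the jaws open and shut (so a half turn about z gives the same grasp; the last joint's range is limited). The gripper opens to 85 mm and grips with 20 to 120 N. Pads are 22 mm wide; open, the fingers measure 114 mm over their backs; the gripper's body (76 mm by 85 mm) begins 54 mm behind the grasp point. The pads swing forward as they close: fully open they stand 13 mm farther back than shut.
Start: joints at [1.196, 0.126, -0.04, 1.405, 0, 1.571], TCP at [0.192, 0.489, 0.231] pointing down, gripper open.
Joint ranges: [-2.72, 2.72], [-0.95, 1.95], [-1.27, 1.35], [-1.78, 2.02], [-1.46, 1.47], [-3.14, 3.14]. Speed limits (rad/s): [2.39, 2.39, 3.01, 3.14, 3.14, 3.14].

## Interface

Orientations are given as a rotation vector (axis times angle).
In Python, from cell import ctrl gives the robot as it stands. The module is installed in compiled form; this text tells all that it offers.
- The arm moves only by the tool carry_out, never from a script. Its argument "targets" is a list of rows, each a list of 3 entries, a list of its own where there are three numbers: the shift along the tool's x, y, z scaled (see below), then the turn about the tool's z scaled (see below), then the finger opening in mm, from 0 to 85.4. A call has 1 to 12 rows; each row shifts and turns the commanded pose from where the row before left it, along the tool's axes as they then stand; what a row does not reach is not made up. The controller multiplies each number of a shift by 0.4 m and each number of a turn by 180 degrees. A row lasts 1/10 s, in which the tool goes at most 50 mm and 8.59 degrees, less where a joint would pass 70% of its speed; a pose out of reach is approached as far as the arm can. A call with a number of a shift or a turn outside -1 to 1 is refused whole. A call with a gripper value outside its range is refused whole. The fingers move at their own pace and stop on an object; "squeeze" is the grip in N (left out, the last holds). Time passes only in rows, so rows that do not move let the fingers close. It gives the time, the measured TCP pose, the force and the opening at its end, in the units of the state.
- ctrl.state(): the state, without advancing time (a new reading comes with each control period).
- ctrl.read_camera(name): name is "scene" or "top" or "wrist"; returns the picture (480x640x3 uint8, red, green, blue); there is no depth.
- ctrl.camera_info(name): a dict with "intrinsics" (3x3 intrinsics, pixels), "D" ([k1, k2, p1, p2, k3] as OpenCV has them; the pictures are not rectified), "position" and "orientation" of the camera in the world. Camera axes: x right, y up, looking along -z (the intrinsics and any distortion apply to the point x, -y, -z); pixel columns grow to the right and rows downward; lengths in m; the calibration is good to about 2 mm. A picture is of the moment at which its call begins: read the wrist's pose just before it. camera_info takes no time and is no camera call; for the wrist camera it gives the pose at the moment of the call.
- ctrl.close_job(): hands the job in, once; it reports no verdict.
The state is a dict: "t": time; "joints": joint angles; "qvel": joint speeds; "tau": joint torques, N m; "position": TCP position; "tcp_rot": TCP orientation; "contact_force": force on the tool from outside, world axes, zero at the start; "torque": the same for the moment, N m; "opening": finger opening in m.
Only numpy, scipy, OpenCV 4.12 (cv2) and the standard library are available. Lean on these libraries where they do the work, as an engineer would, in place of code of your own. Each camera call takes 0.05 s, during which the arm holds its last target. There are 200 camera calls.

## Task

Take the T-handled box spanner out of its wooden rest, lower it down the deep bore in the leg and feel its socket fully home over the nut at the bottom, then turn the nut clockwise (seen from above) until it comes up firm. Do it gently: do not press or twist the spanner hard against the nut or the timber. Then stand the spanner back upright in its rest, let go, and leave the hand plane, the screw jar and the offcut where they are.

Things in the scene. Friction and masses are not known exactly. Their poses are not given: they have to be found in the camera images.
- bore_mouth (a point): centre of the top opening of the bore. The leg is a brown timber block 120 x 120 x 110 mm high, fixed to the bench, with a 55 mm wide rail running out from its +x side. The bore is vertical, round, 52 mm wide, 90 mm deep, its mouth 110 mm above the bench; x points along the rail, z up. Pressing any of the joint's parts with more than 60 N spoils them; a 5 to 10 N push is plenty.
- washer_top (a point): centre of the top of the 48 mm steel washer in the bottom of the bore, 87 mm below the mouth, 23 mm above the bench. On it, coaxial, the nut: steel, square, 22 mm across flats, 13 mm high, plus a 3 mm tapered round nose on top (22 to 18 mm wide). How the flats of the nut lie differs every time and is given by no pose here (nor by this point's axes): feel for it, or look.
- nut (a joint): turn of the nut in rad from an arbitrary mark, growing clockwise seen from above. It starts from 0.35 to 0.7 and comes up firm on a hard stop at 1.20. Turning takes 0.12 to 0.25 N m (dry friction; it stays where left); at the stop the torque rises by about 0.15 N m for every 0.05 rad of the spanner: 0.4 N m is firm; about 0.7 N m (60 N of contact force on the nut) spoils it. It says nothing of where the flats lie.
- spanner_bar (a point): centre of the spanner's wooden cross bar, the place to grip it: bar 100 mm long along x, 16 mm wide along y, 22 mm high along z, on top of a 16 mm wide shank; z points up, away from the socket. The spanner is loose and weighs 0.25 to 0.5 kg. The bar's centre is 176 mm above the socket's mouth.
- spanner_mouth (a point): centre of the open lower end of the spanner's square steel socket: 23.5 mm across flats inside, 31 mm square outside (44 mm over corners), hollow 22 mm deep. It fits the nut every 90 degrees, with about 4 degrees of play either way. Home over the nut, this end rests on the washer; with the flats not matching it rests about 13 mm higher, on the nut.
- rest_floor (a point): centre of the bottom of the hole in the pale wooden rest (block 90 x 90 x 55 mm high, fixed to the bench): the hole is vertical, 52 mm wide, 40 mm deep; its bottom lies 15 mm above the bench. The spanner starts standing in it with its mouth on this bottom, and has to go back there.
- wood_plane: bystander: wooden hand plane 190 mm long, 56 mm wide, 80 mm high; origin at the centre of its sole, x along it
- screw_jar: bystander: clear jar with a steel cap, 64 mm wide, 85 mm high; origin at the centre of its underside
- offcut: bystander: timber offcut 160 x 50 x 35 mm; origin at the centre of its underside, x along it
There are look-alikes about, which are no part of the job. What is shaped like the part that bears spanner_bar but green or red is not meant. What is shaped like the part that bears rest_floor but green is not meant.

How it is judged:
On the way, in this order (a step that is already met when the one before it is completed fails the run):
1. the spanner's socket is fully home over the nut (its mouth within 5 mm of the washer, upright) (z of spanner_mouth in the frame of washer_top below 0.005 m and horizontal distance between spanner_mouth and washer_top below 0.004 m and angle between spanner_mouth's own z axis and vertical below 0.12 rad), for 0.1 s.
2. the nut is turned clockwise until firm (1.15 or more) with the socket on it (value of joint nut above 1.15 rad and z of spanner_mouth in the frame of washer_top below 0.01 m and horizontal distance between spanner_mouth and washer_top below 0.005 m), for 0.1 s.
At the end, for the whole second after the job is handed in: The nut has been turned to 1.15 rad or more (stop at 1.20), and the spanner stands released and still in its rest: mouth within 12 mm of the centre of the hole's bottom and within 5 mm of it in height, tilted less than 0.1 rad (value of joint nut above 1.15 rad and horizontal distance between spanner_mouth and rest_floor below 0.012 m and z of spanner_mouth in the frame of rest_floor below 0.005 m and angle between spanner_mouth's own z axis and vertical below 0.1 rad and linear speed of spanner below 0.02 m/s and contact force between the fingers and spanner below 0.1 N); the robot touches nothing.
It fails at once if the spanner is forced against the leg with more than 60 N (contact force between spanner and leg above 60 N).
It fails at once if the spanner is pressed or twisted against the nut or its washer with more than 60 N of contact force (contact force between spanner and stud above 60 N).
It fails at once if a bystander is moved more than 30 mm (distance of any of wood_plane, screw_jar, offcut from where it was at the start of the episode above 0.03 m).
It also fails if it takes over 72 s, if anything falls off the work surface, if the arm or the gripper's body presses on something with over 40 N, if the wrist force passes 120 N, or if a joint passes its speed limit or range.

## Working session

There is one attempt and no reset: what is moved stays moved. The work goes in short steps, Python scripts to look and compute and a tool call to move; the robot and the scene stay as the last step left them, time stands still between calls to the robot, and variables do not carry over. Pictures are saved under pics/ and viewed, about 8 in all and at most 12, crops included, and the job is handed in when it is done.

Besides the shell and the picture viewer there is one more tool, called after "Emit:" as name([rows], argument=value, ...), one row to a line, values as JSON. carry_out: Moves the arm, as the interface text tells. Shifts and turns lie within -1 to 1; 1 stands for 0.4 m of shift or 180 degrees of turn. Its arguments: {"type":"object","properties":{"targets":{"type":"array","items":{"type":"array"}},"squeeze":{"type":"number"}},"required":["targets"]}

```bash
mkdir -p pics; cat > h.py <<'E'
import numpy as np, cv2
from scipy.spatial.transform import Rotation as R
from cell import ctrl
def info(n):
    i=ctrl.camera_info(n); return i
def Rm(o):
    o=np.array(o,float)
    return o if o.shape==(3,3) else (R.from_rotvec(o).as_matrix() if o.size==3 else R.from_quat(o).as_matrix())
def ray(i,px):
    p=cv2.undistortPoints(np.array(px,float).reshape(-1,1,2),np.array(i["intrinsics"],float),np.array(i["D"],float)).reshape(-1,2)
    d=np.c_[p[:,0],-p[:,1],-np.ones(len(p))]@Rm(i["orientation"]).T
    return np.array(i["position"]),d
def onz(i,px,z):
    o,d=ray(i,px); return o+d*((z-o[2])/d[:,2])[:,None]
def proj(i,P):
    Pc=(np.array(P,float).reshape(-1,3)-i["position"])@Rm(i["orientation"])
    Pc=Pc*[1,-1,-1]
    return cv2.projectPoints(Pc,np.zeros(3),np.zeros(3),np.array(i["intrinsics"],float),np.array(i["D"],float))[0].reshape(-1,2)
def snap(n,f):
    im=ctrl.read_camera(n); cv2.imwrite("pics/"+f,im[:,:,::-1]); return im
E
python3 - <<'E'
from h import *
for n in("scene","top","wrist"):
    i=info(n); print(n,i); snap(n,n+"0.png")
print(ctrl.state())
E
```

```text
scene {'intrinsics': array([[510.56367731,   0.        , 322.31850071],
       [  0.        , 510.56367731, 237.53734831],
       [  0.        ,   0.        ,   1.        ]]), 'D': array([-0.10734463,  0.        ,  0.        ,  0.        ,  0.        ]), 'position': array([ 1.46893087, -0.64770635,  0.88531397]), 'orientation': array([0.89827474, 0.50778186, 0.88693059])}
top {'intrinsics': array([[504.85252902,   0.        , 312.39398079],
       [  0.        , 504.85252902, 245.56287847],
       [  0.        ,   0.        ,   1.        ]]), 'D': array([0.0370143, 0.       , 0.       , 0.       , 0.       ]), 'position': array([ 0.31598805, -0.02049225,  1.23523971]), 'orientation': array([ 0.13665001, -0.11508919, -1.54285428])}
wrist {'intrinsics': array([[382.61267826,   0.        , 321.58988936],
       [  0.        , 382.61267826, 239.29759541],
       [  0.        ,   0.        ,   1.        ]]), 'D': array([-0.04161716,  0.        ,  0.        ,  0.        ,  0.        ]), 'position': array([0.11448608, 0.51914651, 0.37475375]), 'orientation': array([-0.2886077 , -0.19624189,  1.18517256])}
{'t': 0.15, 'joints': array([ 1.19597361e+00,  1.26277293e-01, -4.03885188e-02,  1.40540211e+00,
        1.75589013e-05,  1.57080297e+00]), 'qvel': array([ 0.00158294, -0.00068706,  0.00391126, -0.00197304,  0.00113611,
       -0.00138599]), 'tau': array([ 1.48868035e-03, -4.36274493e+01,  3.53150725e+01,  1.35846194e-02,
       -6.54711766e-05,  1.17355299e-06]), 'position': array([0.19208392, 0.48825326, 0.23068282]), 'tcp_rot': array([-5.85292439e-01, -3.08633058e+00,  1.95714499e-03]), 'contact_force': array([ 0.55738154, -0.89128071,  0.17957999]), 'torque': array([ 0.0297415 ,  0.0634296 , -0.00631589]), 'opening': 0.0849078206482227}
```

View pics/top0.png

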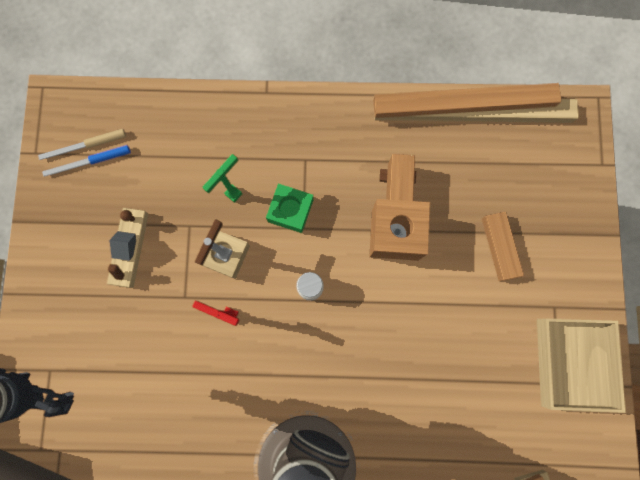

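View pics/scene0.png

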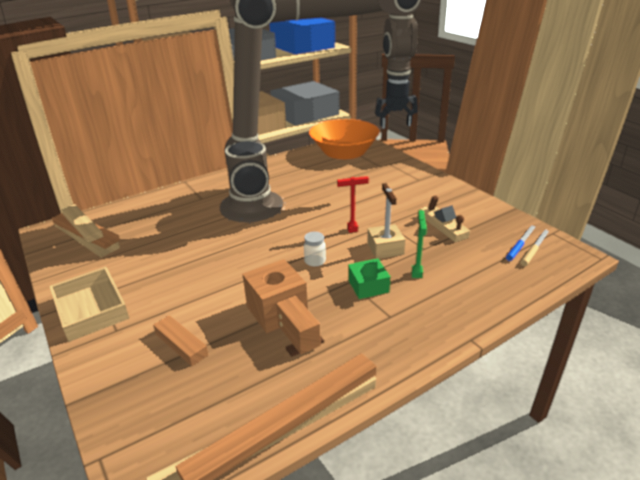

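The top view shows the spanner bar near (209,242), its pale rest at (223,254), and the leg's bore at (400,227). The jar is at (310,286), the plane at (126,248) and the offcut at (503,246).

```bash
python3 - <<'E'
from h import *
im=cv2.imread("pics/top0.png"); i=info("top")
a=cv2.resize(im[210:290,180:260],None,fx=5,fy=5,interpolation=cv2.INTER_CUBIC)
b=cv2.resize(im[190:270,360:440],None,fx=5,fy=5,interpolation=cv2.INTER_CUBIC)
cv2.imwrite("pics/crop1.png",np.hstack([a,b]))
hsv=cv2.cvtColor(im,cv2.COLOR_BGR2HSV)
sub=np.zeros(im.shape[:2],np.uint8); sub[215:275,190:225]=1
m=((hsv[:,:,2]<110)&(hsv[:,:,1]>90)&(sub>0)).astype(np.uint8)
c=max(cv2.findContours(m,cv2.RETR_EXTERNAL,cv2.CHAIN_APPROX_NONE)[0],key=cv2.contourArea)
r=cv2.minAreaRect(c); print(r, cv2.contourArea(c)); bx=cv2.boxPoints(r)
print(onz(i,[r[0]],.196)); P=onz(i,bx,.196); print(P)
print("jar,plane,offcut,bore",onz(i,[[310,286],],.085),onz(i,[[126,248],[503,246]],.04),onz(i,[[400,227]],.11))
E
```

```text
((215.00001525878906, 230.50001525878906), (7.602630615234375, 20.57182502746582), 26.56505012512207) 105.5
[[0.51163263 0.20105945 0.196     ]]
[[0.49528114 0.21689443 0.196     ]
 [0.53502334 0.19983398 0.196     ]
 [0.52806282 0.18514019 0.196     ]
 [0.4884034  0.20226928 0.196     ]]
jar,plane,offcut,bore [[0.40895283 0.00085285 0.085     ]] [[ 0.49335005  0.44471459  0.04      ]
 [ 0.51918863 -0.45420383  0.04      ]] [[ 0.54553356 -0.19990228  0.11      ]]
```

View pics/crop1.png

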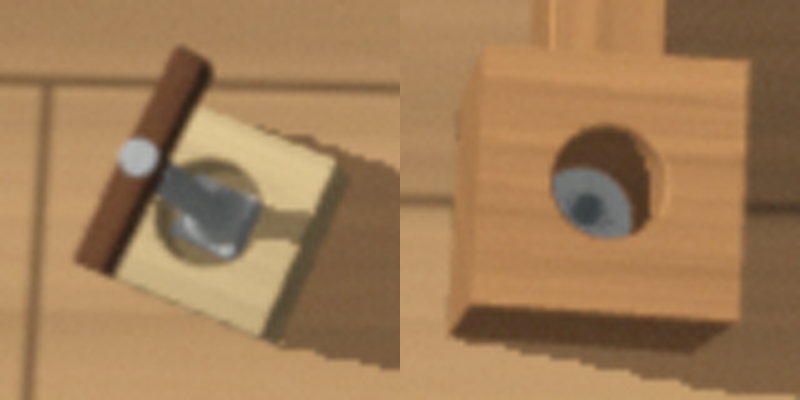

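The bar's top stud is at crop (138,157) and its ends are near (190,52) and (90,262). The bore rim is centred near crop (607,182), and the washer and nut are visible down it. I'll get coordinates and the wrist camera mount.

```bash
python3 - <<'E'
from h import *
i=info("top")
f=lambda x,y:[180+x/5-.4,210+y/5-.4]
g=lambda x,y:[360+(x-400)/5-.4,190+y/5-.4]
print("bar",onz(i,[f(138,157)],.204),onz(i,[f(192,55),f(92,260)],.202))
e=onz(i,[f(192,55),f(92,260)],.202);d=e[0]-e[1];print("baryaw",np.degrees(np.arctan2(d[1],d[0])),np.linalg.norm(d),e.mean(0))
r=onz(i,[f(200,108),f(338,160),f(265,335),f(115,272)],.055);print("rest",r,r.mean(0))
l=onz(i,[g(485,45),g(750,62),g(738,320),g(470,305)],.11);print("leg",l,l.mean(0)); print("rim",onz(i,[g(607,182)],.11))
s=ctrl.state();T=R.from_rotvec(s["tcp_rot"]);w=info("wrist")
print(T.as_matrix()); print("cam in tool",T.inv().apply(w["position"]-s["position"])); print((T.inv()*R.from_rotvec(w["orientation"])).as_matrix())
E
```

```text
bar [[0.4875975  0.21428259 0.204     ]] [[0.53171216 0.19468057 0.202     ]
 [0.44438469 0.23117295 0.202     ]]
baryaw -22.679060770946315 0.09464555247127003 [0.48804843 0.21292676 0.202     ]
rest [[0.53673766 0.22007436 0.055     ]
 [0.51316456 0.15319742 0.055     ]
 [0.42910131 0.18361356 0.055     ]
 [0.45720986 0.25579644 0.055     ]] [0.48405335 0.20317045 0.055     ]
leg [[ 0.61054578 -0.14671651  0.11      ]
 [ 0.60509908 -0.26712372  0.11      ]
 [ 0.48608987 -0.26044884  0.11      ]
 [ 0.49006887 -0.14062139  0.11      ]] [ 0.5479509  -0.20372762  0.11      ]
rim [[ 0.547893   -0.20216176  0.11      ]]
[[-9.30570099e-01  3.66113451e-01 -4.81880100e-04]
 [ 3.66113768e-01  9.30569355e-01 -1.17688223e-03]
 [ 1.75504379e-05 -1.27159435e-03 -9.99999191e-01]]
cam in tool [ 0.08352321  0.00018071 -0.14416881]
[[ 4.77966950e-04  9.46455031e-01  3.22835322e-01]
 [ 9.99999256e-01 -9.00020371e-05 -1.21666896e-03]
 [-1.12246662e-03  3.22835663e-01 -9.46454370e-01]]
```

Emit:
carry_out([
  [[0,0,-0.1],0,85],
  [[-0.088,-0.067,-0.075],0,85],
  [[-0.088,-0.067,0],0,85],
  [[-0.088,-0.067,0],0,85],
  [[-0.088,-0.067,0],0,85],
  [[-0.088,-0.067,0],0,85],
  [[-0.088,-0.067,0],0,85],
  [[-0.088,-0.067,0],0,85],
  [[-0.088,-0.067,0],0,85],
  [[-0.088,-0.067,0],0,85],
  [[-0.088,-0.067,0],0,85],
])

```text
t: 1.25
position: [0.4206, 0.111, 0.2993]
tcp_rot: [0.585, 3.086, 0.0]
contact_force: [0.4, 0.9, 0.5]
opening: 0.0851
```

Emit:
carry_out([
  [[-0.088,-0.067,0],0,85],
  [[-0.088,-0.067,0],0,85],
  [[-0.088,-0.067,0],0,85],
  [[-0.088,-0.067,0],0,85],
  [[-0.088,-0.067,0],0,85],
  [[-0.088,-0.067,0],0,85],
  [[-0.088,-0.067,0.1],0,85],
  [[-0.088,-0.067,0.1],0,85],
  [[-0.088,-0.067,0.1],0,85],
  [[0,0,0.05],0,85],
  [[0,0,0],0,85],
])

```text
t: 2.35
position: [0.6138, -0.2097, 0.1739]
tcp_rot: [-0.586, -3.078, -0.002]
contact_force: [-0.4, 0.1, -0.2]
opening: 0.0849
```

```bash
python3 - <<'E'
from h import *
s=ctrl.state();print(s["position"],s["tcp_rot"]);w=info("wrist");im=snap("wrist","w1.png")
p=proj(w,[[.548,-.203,.11],[.548,-.203,.039]]);print(p)
c=p.mean(0).astype(int);x0=max(c[0]-100,0);y0=max(c[1]-100,0)
cr=cv2.resize(im[y0:y0+200,x0:x0+200,::-1],None,fx=3,fy=3,interpolation=cv2.INTER_CUBIC);cv2.imwrite("pics/w1c.png",cr);print(x0,y0)
import pickle;pickle.dump((w,x0,y0),open("w1.pkl","wb"))
E
```

```text
[ 0.61379306 -0.20974319  0.1738788 ] [-5.86123480e-01 -3.07836283e+00 -1.87832605e-03]
[[287.32674202 149.41352341]
 [295.76538063 140.2913981 ]]
191 44
```

View pics/w1c.png

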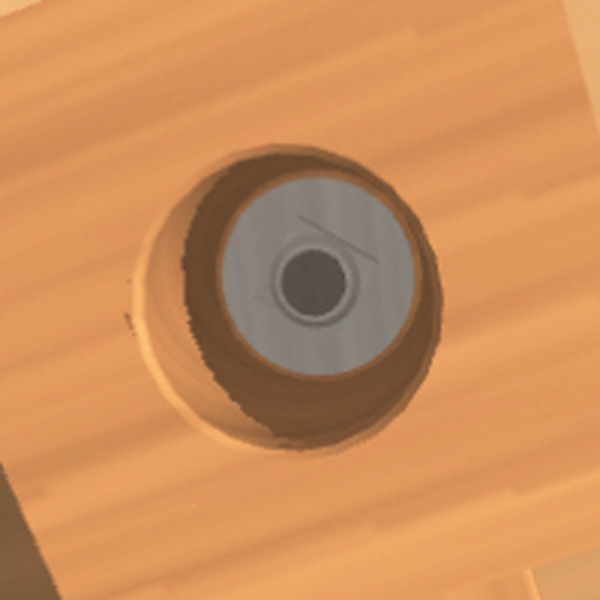

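The wrist crop shows the washer disc centred near (318,277) and the nut's nose at (315,284). A straight edge runs from (300,215) to (378,262); its length matches one nut edge. I'll measure these and stretch the contrast as a check.

```bash
python3 - <<'E'
from h import *
import pickle
w,x0,y0=pickle.load(open("w1.pkl","rb"))
im=cv2.imread("pics/w1.png");g=cv2.cvtColor(im,cv2.COLOR_BGR2GRAY)
F=lambda x,y:[x0+(x+.5)/3-.5,y0+(y+.5)/3-.5]
for z in(.023,.036):
    e=onz(w,[F(300,215),F(378,262)],z);d=e[1]-e[0];print(z,"edge",e,np.linalg.norm(d),np.degrees(np.arctan2(d[1],d[0]))%90)
# washer: low-saturation mask ; fit on plane
hsv=cv2.cvtColor(im,cv2.COLOR_BGR2HSV);m=np.zeros(g.shape,np.uint8)
sl=np.s_[y0:y0+200,x0:x0+200];m[sl]=(hsv[sl][...,1]<75).astype(np.uint8)
c=max(cv2.findContours(m,cv2.RETR_EXTERNAL,cv2.CHAIN_APPROX_NONE)[0],key=cv2.contourArea).reshape(-1,2)
(cx,cy),r=cv2.minEnclosingCircle((onz(w,c,.023)[:,:2]*1000).astype(np.float32));print("washer",cx,cy,r,len(c))
rim=onz(w,[F(135,295),F(442,300),F(285,143),F(300,455),F(180,195),F(405,200)],.11)[:,:2]*1000
(cx,cy),(a,b),_=cv2.fitEllipse(rim.astype(np.float32));print("rim",cx,cy,a,b)
(cx,cy)=onz(w,[F(315,284)],.039)[0,:2];print("nose",cx,cy)
cr=cv2.resize(g[y0+50:y0+135,x0+65:x0+145],None,fx=7,fy=7,interpolation=cv2.INTER_CUBIC).astype(float)
cv2.imwrite("pics/w1n.png",np.clip((cr-90)*3.5,0,255).astype(np.uint8));print(np.percentile(cr,[10,50,90]))
E
```

```text
0.023 edge [[ 0.53062194 -0.20092673  0.023     ]
 [ 0.54810845 -0.18723517  0.023     ]] 0.02220894085465195 38.06018231490353
0.036 edge [[ 0.53091404 -0.19997408  0.036     ]
 [ 0.54763176 -0.18688446  0.036     ]] 0.021232532253071926 38.060182314903706
washer 546.1593017578125 -202.67471313476562 23.99578285217285 182
rim 546.0987548828125 -202.56155395507812 53.06032180786133 55.409854888916016
nose 0.5467220106415941 -0.20254217745629804
[ 80. 121. 144.]
```

View pics/w1n.png

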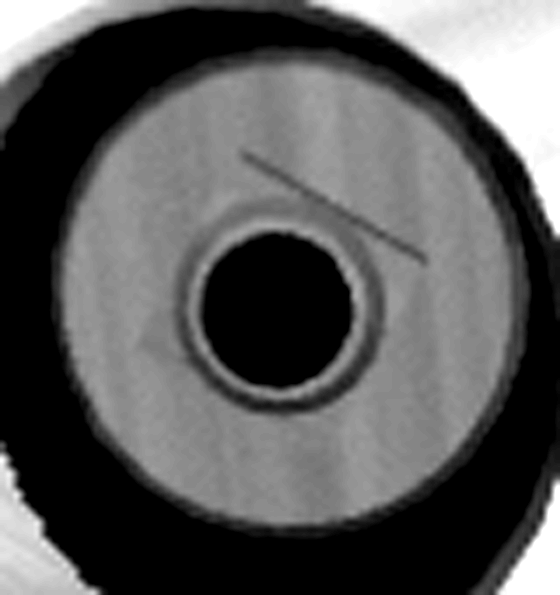

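The edge is 22 mm long and 11 mm from the axis, so it is a nut flat, lying at 38° (mod 90°). The bore axis is at (0.5462, -0.2026). Next is a close look at the spanner.

Emit:
carry_out([
  [[0,0,-0.12],0,85],
  [[0,0,-0.12],0,85],
  [[0.0475,0.087,-0.05],0,85],
  [[0.0475,0.087,0],0,85],
  [[0.0475,0.087,0],0,85],
  [[0.0475,0.087,0],0,85],
  [[0.0475,0.087,0],0,85],
  [[0.0475,0.087,0],0,85],
  [[0.0475,0.087,0],0,85],
  [[0.0475,0.087,0],0,85],
  [[0.0475,0.087,0.05],0,85],
  [[0.0475,0.087,0.05],0,85],
])

```text
t: 3.6
position: [0.5658, 0.1865, 0.2579]
tcp_rot: [0.582, 3.082, 0.004]
contact_force: [0.8, -0.5, -1.3]
opening: 0.0849
```

Emit:
carry_out([
  [[0,0,0],0,85],
  [[0,0,0],0,85],
])

```text
t: 3.8
position: [0.5653, 0.1855, 0.2565]
tcp_rot: [0.58, 3.086, 0.001]
contact_force: [-0.7, -0.9, 0.4]
opening: 0.0851
```

```bash
python3 - <<'E'
from h import *
import pickle
s=ctrl.state();print(s["position"],s["tcp_rot"],s["t"]);w=info("wrist");im=snap("wrist","w2.png")
pickle.dump(w,open("w2.pkl","wb"))
print(proj(w,[[.488,.213,.202],[.488,.213,.015]]))
E
```

```text
[0.56534249 0.18550002 0.25649512] [5.80110458e-01 3.08589724e+00 9.54349137e-04] 3.8
[[315.70829338 112.34841859]
 [318.16775892 110.6232447 ]]
```

View pics/w2.png

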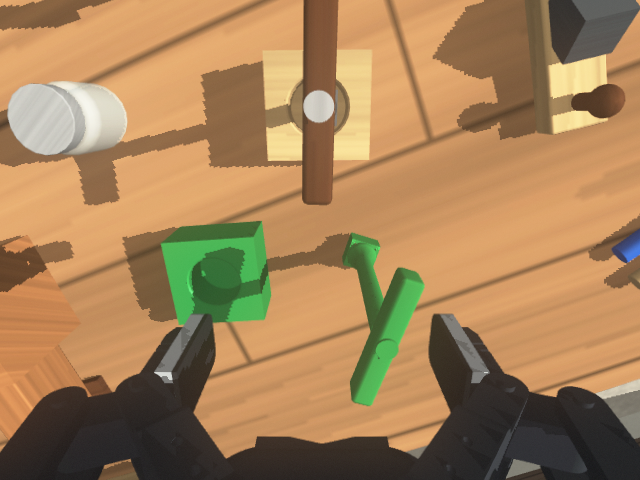

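The wrist picture shows the brown bar running nearly vertical, with its stud at (318,106). The rest's top corners are at (263,50), (372,49), (369,160) and (268,160).

```bash
python3 - <<'E'
from h import *
import pickle
w=pickle.load(open("w2.pkl","rb"));im=cv2.imread("pics/w2.png");hsv=cv2.cvtColor(im,cv2.COLOR_BGR2HSV)
print(onz(w,[[318.5,106]],.203))
m=((hsv[...,2]<150)&(hsv[...,1]>110));L=[]
for y in list(range(5,88,4))+list(range(126,196,4)):
    x=np.where(m[y,295:350])[0]+295; L.append([(x.min()+x.max())/2,y,x.max()-x.min()])
L=np.array(L);ok=abs(L[:,2]-np.median(L[:,2]))<6;L=L[ok]
P=onz(w,L[:,:2],.202);v=cv2.fitLine((P[:,:2]*1000).astype(np.float32),cv2.DIST_HUBER,0,.01,.01).ravel();print(len(L),v,np.degrees(np.arctan2(v[1],v[0])))
y=((hsv[...,0]>17)&(hsv[...,0]<32)&(hsv[...,1]>60)&(hsv[...,2]>180)).astype(np.uint8);y[:, :250]=0;y[:,390:]=0;y[180:]=0
pt=cv2.findNonZero(y);r=cv2.minAreaRect(pt);print(r)
c=onz(w,[[263,50],[372,49],[369,160],[268,160]],.055);print("rest",c,c.mean(0),onz(w,[[319,105]],.055))
e=c[1]-c[0];print("rest ang",np.degrees(np.arctan2(e[1],e[0]))%90)
s=ctrl.state();T=R.from_rotvec(s["tcp_rot"]);print("y yaw",np.degrees(np.arctan2(*T.as_matrix()[1::-1,1])),T.as_matrix()[:,2])
E
```

```text
[[0.48572256 0.21538176 0.203     ]]
36 [ 9.2282909e-01 -3.8520959e-01  4.7482819e+02  2.1979762e+02] -22.656754
((317.0, 105.0), (110.0, 108.0), 90.0)
rest [[0.42675214 0.18846502 0.055     ]
 [0.45863274 0.2724277  0.055     ]
 [0.54355819 0.24027409 0.055     ]
 [0.51079387 0.15619425 0.055     ]] [0.48493423 0.21434026 0.055     ] [[0.48390285 0.21565203 0.055     ]]
rest ang 69.20824721348257
y yaw 68.61330438157445 [ 2.58287250e-03  4.84336592e-04 -9.99996547e-01]
```

Emit:
carry_out([
  [[0.07,-0.003,0],0.007,85],
  [[0.07,0,0],0,85],
  [[0.0725,0,0],0,85],
  [[0,0,0.07],0,85],
  [[0,0,0.07],0,85],
  [[0,0,0.071],0,85],
  [[0,0,0],0,85],
  [[0,0,0],0,85],
])

```text
t: 4.65
position: [0.4875, 0.2145, 0.172]
tcp_rot: [0.621, 3.078, 0.001]
contact_force: [-0.2, 0.3, 1.2]
opening: 0.0847
```

Emit:
carry_out([
  [[0,0,0],0,60],
  [[0,0,0],0,40],
  [[0,0,0],0,25],
  [[0,0,0],0,10],
  [[0,0,0],0,10],
  [[0,0,0],0,10],
  [[0,0,0],0,10],
  [[0,0,0],0,10],
], squeeze=80)

```text
t: 5.45
position: [0.4872, 0.2152, 0.1709]
tcp_rot: [0.619, 3.079, 0.0]
contact_force: [-0.9, -1.5, 5.4]
opening: 0.0147
```

Gripped at 14.7 mm opening. I'll lift straight up, then check the held weight and what the socket looks like.

Emit:
carry_out([
  [[0,0,-0.02],0,10],
  [[0,0,-0.05],0,10],
  [[0,0,-0.08],0,10],
  [[0,0,-0.08],0,10],
  [[0,0,-0.08],0,10],
  [[0,0,-0.06],0,10],
  [[0,0,0],0,10],
  [[0,0,0],0,10],
])

```text
t: 6.25
position: [0.4871, 0.2153, 0.3173]
tcp_rot: [-0.619, -3.079, 0.001]
contact_force: [-1.3, 0.1, -4.7]
opening: 0.0153
```

```bash
python3 - <<'E'
from h import *
s=ctrl.state();print(s["position"],s["tcp_rot"],s["contact_force"],s["torque"],s["opening"])
i=info("scene");im=snap("scene","s2.png");j=info("top");it=snap("top","t2.png")
p=s["position"].copy();p[2]-=.137
a,b=proj(i,[p])[0],proj(j,[p])[0];print(a,b)
cut=lambda im,c,h,f:cv2.resize(im[int(c[1])-h:int(c[1])+h,int(c[0])-h:int(c[0])+h,::-1],(400,400),interpolation=cv2.INTER_CUBIC)
cv2.imwrite("pics/sp.png",np.hstack([cut(im,a,40,5),cut(it,b,30,6)]))
E
```

```text
[0.48712222 0.2153289  0.31727221] [-6.18940186e-01 -3.07912794e+00  6.79041104e-04] [-1.3228728   0.05045585 -4.73436386] [-0.01389258  0.00403991 -0.02698506] 0.015276544197950786
[389.00631936 196.36564584] [209.13060048 243.10271984]
```

View pics/sp.png

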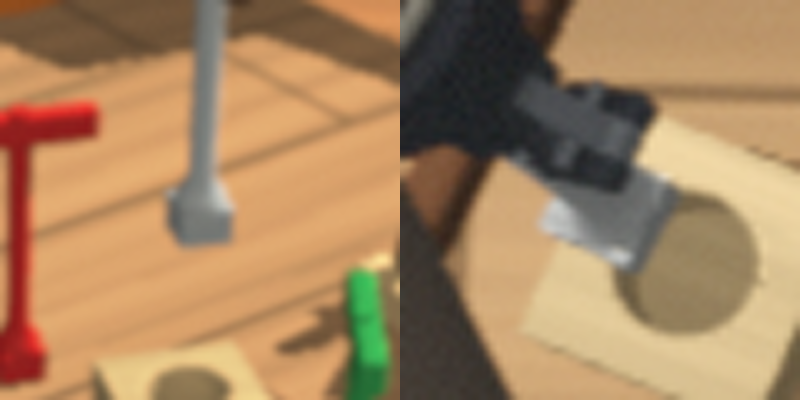

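The socket's edges are parallel to the bar, so its flats follow the bar. The held weight is about 4.7 N with a negligible moment, so it hangs upright. I'll carry it over the bore and turn it 29.3° clockwise to match the nut.

Emit:
carry_out([
  [[-0.03,-0.05,0],0,10],
  [[-0.05,-0.0835,0],0,10],
  [[-0.05,-0.0835,0],0,10],
  [[-0.05,-0.0835,0],0,10],
  [[-0.05,-0.0835,0],0,10],
  [[-0.05,-0.0835,0],0,10],
  [[-0.05,-0.0835,0],0,10],
  [[-0.05,-0.0835,0],0,10],
  [[-0.05,-0.0835,0],0,10],
  [[-0.05,-0.0835,0],0,10],
  [[-0.05,-0.0835,0],0,10],
  [[-0.013,-0.0215,0],0,10],
])

```text
t: 7.55
position: [0.5469, -0.2066, 0.3155]
tcp_rot: [-0.624, -3.075, 0.001]
contact_force: [0.4, 0.8, -4.1]
opening: 0.015
```

Emit:
carry_out([
  [[0,0,0],0.041,10],
  [[0,0,0],0.041,10],
  [[0,0,0],0.041,10],
  [[0,0,0],0.04,10],
  [[0,0,0],0,10],
  [[0,0,0],0,10],
  [[0,0,0],0,10],
  [[0,0,0],0,10],
])

```text
t: 8.35
position: [0.5472, -0.203, 0.3181]
tcp_rot: [-1.377, -2.823, -0.0]
contact_force: [-0.3, 0.1, -4.2]
opening: 0.0149
```

```bash
cat > st.py <<'E'
from h import *
s=ctrl.state();M=R.from_rotvec(s["tcp_rot"]).as_matrix()
print(round(s["t"],2),s["position"].round(4),"ybar yaw %.2f"%(np.degrees(np.arctan2(M[1,1],M[0,1]))-90),M[:,2].round(4),s["contact_force"].round(2),s["torque"].round(3),s["opening"])
d=np.array([.5475,-.203,s["position"][2]])-s["position"];print("to bore tool units",(M.T@d/.4).round(4))
E
python3 st.py
```

```text
8.35 [ 0.5472 -0.203   0.3181] ybar yaw -51.99 [-3.e-04  2.e-04 -1.e+00] [-0.25  0.06 -4.2 ] [-0.036 -0.011 -0.008] 0.014899571581700199
to bore tool units [-0.0005  0.0006 -0.    ]
```

Emit:
carry_out([
  [[0,0,0.04],0,10],
  [[0,0,0.04],0,10],
  [[0,0,0.03],0,10],
  [[0,0,0.03],0,10],
  [[0,0,0.03],0,10],
  [[0,0,0.03],0,10],
  [[0,0,0],0,10],
])

```text
t: 9.05
position: [0.5465, -0.2029, 0.2363]
tcp_rot: [-1.378, -2.82, 0.0]
contact_force: [-0.6, 0.8, -4.7]
opening: 0.015
```

Emit:
carry_out([
  [[0,0,0.03],0,10],
  [[0,0,0.03],0,10],
  [[0,0,0.02],0,10],
  [[0,0,0],0,10],
  [[0,0,0],0,10],
])

```text
t: 9.55
position: [0.5472, -0.2031, 0.2062]
tcp_rot: [-1.379, -2.822, 0.0]
contact_force: [-0.8, -0.3, -3.6]
opening: 0.015
```

```bash
python3 st.py
```

```text
9.55 [ 0.5472 -0.2031  0.2062] ybar yaw -52.07 [-4.e-04  1.e-04 -1.e+00] [-0.79 -0.27 -3.63] [-0.041  0.018  0.023] 0.015041785218421163
to bore tool units [-0.0003  0.0009 -0.    ]
```

Free inside the bore. Now I'll feel downward in 2 mm steps.

Emit:
carry_out([
  [[0,0,0.005],0,10],
  [[0,0,0.005],0,10],
  [[0,0,0.005],0,10],
  [[0,0,0.005],0,10],
  [[0,0,0.005],0,10],
  [[0,0,0.0025],0,10],
  [[0,0,0],0,10],
])

```text
t: 10.25
position: [0.5472, -0.2031, 0.1951]
tcp_rot: [-1.379, -2.822, 0.0]
contact_force: [0.5, 0.3, -4.1]
opening: 0.0152
```

```bash
python3 st.py
```

```text
10.25 [ 0.5472 -0.2031  0.1951] ybar yaw -52.08 [-3.e-04  1.e-04 -1.e+00] [ 0.48  0.32 -4.14] [-0.014  0.005 -0.013] 0.015218055428765654
to bore tool units [-0.0002  0.0008 -0.    ]
```

Emit:
carry_out([
  [[0,0,0.005],0,10],
  [[0,0,0.005],0,10],
  [[0,0,0],0,10],
])

```text
t: 10.55
position: [0.5471, -0.2031, 0.191]
tcp_rot: [-1.379, -2.822, 0.0]
contact_force: [0.5, 0.4, -5.4]
opening: 0.0151
```

Emit:
carry_out([
  [[0,0,0.005],0,10],
  [[0,0,0.0025],0,10],
  [[0,0,0],0,10],
])

```text
t: 10.85
position: [0.5471, -0.2031, 0.1881]
tcp_rot: [-1.379, -2.822, 0.0]
contact_force: [-0.0, -0.5, -4.1]
opening: 0.0148
```

Already below the resting-on-the-nut height (0.1925), with no contact force, so the socket is sliding over the nut.

Emit:
carry_out([
  [[0,0,0.005],0,10],
  [[0,0,0.005],0,10],
  [[0,0,0.0025],0,10],
  [[0,0,0],0,10],
])

```text
t: 11.25
position: [0.5472, -0.2031, 0.1831]
tcp_rot: [-1.379, -2.822, 0.0]
contact_force: [0.4, -0.4, -3.4]
opening: 0.0144
```

Emit:
carry_out([
  [[0,0,0.0025],0,10],
  [[0,0,0.0025],0,10],
  [[0,0,0],0,10],
])

```text
t: 11.55
position: [0.5472, -0.2031, 0.1812]
tcp_rot: [-1.379, -2.823, 0.0]
contact_force: [-0.5, 0.5, -3.4]
opening: 0.0151
```

```bash
python3 st.py
```

```text
11.55 [ 0.5472 -0.2031  0.1812] ybar yaw -52.07 [-2.e-04  1.e-04 -1.e+00] [-0.52  0.48 -3.42] [-0.024 -0.001  0.043] 0.015120854063350802
to bore tool units [-0.0002  0.0008 -0.    ]
```

Emit:
carry_out([
  [[0,0,0.0025],0,10],
  [[0,0,0],0,10],
])

```text
t: 11.75
position: [0.5472, -0.2031, 0.1802]
tcp_rot: [-1.379, -2.823, 0.0]
contact_force: [-0.7, 0.4, -4.3]
opening: 0.0151
```

Emit:
carry_out([
  [[0,0,0.0025],0,10],
  [[0,0,0],0,10],
])

```text
t: 11.95
position: [0.5472, -0.2031, 0.1792]
tcp_rot: [-1.379, -2.823, 0.0]
contact_force: [0.3, -0.3, -3.5]
opening: 0.0149
```

Emit:
carry_out([
  [[0,0,0.0025],0,10],
  [[0,0,0],0,10],
])

```text
t: 12.15
position: [0.5474, -0.2032, 0.1789]
tcp_rot: [1.379, 2.822, 0.0]
contact_force: [-1.1, 0.1, -0.2]
opening: 0.015
```

Emit:
carry_out([
  [[0,0,0.0025],0,10],
  [[0,0,0],0,10],
])

```text
t: 12.35
position: [0.5476, -0.2034, 0.1788]
tcp_rot: [1.378, 2.821, 0.0]
contact_force: [-2.1, 1.0, 4.8]
opening: 0.0149
```

```bash
python3 st.py
```

```text
12.35 [ 0.5476 -0.2034  0.1788] ybar yaw -52.08 [ 1.9e-03 -8.0e-04 -1.0e+00] [-2.11  0.95  4.76] [ 0.132  0.521 -0.015] 0.014890979417972853
to bore tool units [ 0.0008  0.0004 -0.    ]
```

It is home on the washer at TCP z 0.179, with about 9 N of push. I'll ease off slightly and start turning clockwise, watching the moment about z.

Emit:
carry_out([
  [[0,0,-0.001],0,10],
  [[0,0,0],0.02,10],
  [[0,0,0],0.02,10],
  [[0,0,0],0.02,10],
  [[0,0,0],0,10],
])

```text
t: 12.85
position: [0.5475, -0.2036, 0.1788]
tcp_rot: [1.638, 2.679, -0.001]
contact_force: [-2.1, -1.1, 5.4]
opening: 0.0147
```

```bash
python3 st.py
```

```text
12.85 [ 0.5475 -0.2036  0.1788] ybar yaw -62.89 [ 0.0014 -0.0013 -1.    ] [-2.15 -1.1   5.37] [-0.196  0.564  0.221] 0.014745580006066596
to bore tool units [ 0.0013  0.0006 -0.    ]
```

The moment about z is 0.22 N·m, so the nut is turning.

Emit:
carry_out([
  [[0,0,-0.001],0.02,10],
  [[0,0,0],0.02,10],
  [[0,0,0],0.02,10],
  [[0,0,0],0,10],
])

```text
t: 13.25
position: [0.5474, -0.2036, 0.1788]
tcp_rot: [1.882, 2.514, -0.001]
contact_force: [-2.4, -2.2, 3.9]
opening: 0.0146
```

```bash
python3 st.py
```

```text
13.25 [ 0.5474 -0.2036  0.1788] ybar yaw -73.62 [ 7.0e-04 -1.1e-03 -1.0e+00] [-2.41 -2.15  3.9 ] [-0.397  0.511  0.188] 0.014598834207789747
to bore tool units [ 0.0012  0.0007 -0.    ]
```

Emit:
carry_out([
  [[0,0,0],0.015,10],
  [[0,0,0],0.015,10],
  [[0,0,0],0,10],
])

```text
t: 13.55
position: [0.5473, -0.2036, 0.1788]
tcp_rot: [1.997, 2.423, -0.001]
contact_force: [-1.3, -1.7, 4.9]
opening: 0.015
```

```bash
python3 st.py
```

```text
13.55 [ 0.5473 -0.2036  0.1788] ybar yaw -78.99 [ 7.0e-04 -1.2e-03 -1.0e+00] [-1.29 -1.67  4.9 ] [-0.351  0.566  0.187] 0.014959677491151445
to bore tool units [ 0.0013  0.0007 -0.    ]
```

Emit:
carry_out([
  [[0,0,0],0.01,10],
  [[0,0,0],0.008,10],
  [[0,0,0],0,10],
])

```text
t: 13.85
position: [0.5473, -0.2036, 0.1788]
tcp_rot: [2.064, 2.366, -0.001]
contact_force: [-2.1, -1.6, 5.0]
opening: 0.0145
```

```bash
python3 st.py
```

```text
13.85 [ 0.5473 -0.2036  0.1788] ybar yaw -82.20 [ 6.0e-04 -1.1e-03 -1.0e+00] [-2.12 -1.61  4.97] [-0.377  0.547  0.19 ] 0.014506179605241561
to bore tool units [ 0.0013  0.0007 -0.    ]
```

Emit:
carry_out([
  [[0,0,0],0.009,10],
  [[0,0,0],0.009,10],
  [[0,0,0],0,10],
])

```text
t: 14.15
position: [0.5473, -0.2036, 0.1788]
tcp_rot: [2.131, 2.307, -0.001]
contact_force: [-1.7, -1.8, 5.1]
opening: 0.015
```

```bash
python3 st.py
```

```text
14.15 [ 0.5473 -0.2036  0.1788] ybar yaw -85.45 [ 6.0e-04 -1.2e-03 -1.0e+00] [-1.68 -1.83  5.14] [-0.358  0.65   0.17 ] 0.014973254216055443
to bore tool units [ 0.0014  0.0006 -0.    ]
```

Emit:
carry_out([
  [[0,0,0],0.009,10],
  [[0,0,0],0.009,10],
  [[0,0,0],0,10],
])

```text
t: 14.45
position: [0.5473, -0.2036, 0.1788]
tcp_rot: [2.195, 2.246, -0.001]
contact_force: [-2.2, -0.9, 4.8]
opening: 0.0152
```

```bash
python3 st.py
```

```text
14.45 [ 0.5473 -0.2036  0.1788] ybar yaw -88.68 [ 5.0e-04 -1.2e-03 -1.0e+00] [-2.18 -0.93  4.8 ] [-0.341  0.725  0.197] 0.015202219700833458
to bore tool units [ 0.0015  0.0006 -0.    ]
```

Emit:
carry_out([
  [[0,0,0],0.009,10],
  [[0,0,0],0.009,10],
  [[0,0,0],0,10],
])

```text
t: 14.75
position: [0.5472, -0.2036, 0.1788]
tcp_rot: [2.258, 2.183, -0.001]
contact_force: [-2.4, -2.2, 5.3]
opening: 0.0148
```

```bash
python3 st.py
```

```text
14.75 [ 0.5472 -0.2036  0.1788] ybar yaw -91.93 [ 5.0e-04 -1.2e-03 -1.0e+00] [-2.37 -2.19  5.28] [-0.304  0.688  0.216] 0.014840470116575438
to bore tool units [ 0.0015  0.0006 -0.    ]
```

Emit:
carry_out([
  [[0,0,0],0.009,10],
  [[0,0,0],0.009,10],
  [[0,0,0],0,10],
])

```text
t: 15.05
position: [0.5473, -0.2036, 0.1788]
tcp_rot: [2.318, 2.119, -0.001]
contact_force: [-1.9, -1.6, 5.2]
opening: 0.015
```

```bash
python3 st.py
```

```text
15.05 [ 0.5473 -0.2036  0.1788] ybar yaw -95.14 [ 5.0e-04 -1.3e-03 -1.0e+00] [-1.91 -1.62  5.18] [-0.401  0.71   0.361] 0.014952050691104534
to bore tool units [ 0.0015  0.0005 -0.    ]
```

The torque is climbing (0.36 N·m), so the stop is reached. One more small nudge to firm.

Emit:
carry_out([
  [[0,0,0],0.008,10],
  [[0,0,0],0,10],
  [[0,0,0],0,10],
])

```text
t: 15.35
position: [0.5472, -0.2036, 0.1789]
tcp_rot: [2.344, 2.09, -0.001]
contact_force: [-1.8, -1.5, 5.7]
opening: 0.0145
```

```bash
python3 st.py
```

```text
15.35 [ 0.5472 -0.2036  0.1789] ybar yaw -96.54 [ 5.0e-04 -1.3e-03 -1.0e+00] [-1.78 -1.46  5.74] [-0.378  0.733  0.511] 0.014486188178831976
to bore tool units [ 0.0015  0.0005 -0.    ]
```

Firm at 0.51 N·m. I'll unwind to the middle of the socket play and lift out.

Emit:
carry_out([
  [[0,0,0],-0.01,10],
  [[0,0,0],-0.01,10],
  [[0,0,0],-0.008,10],
  [[0,0,-0.003],0,10],
  [[0,0,0],0,10],
])

```text
t: 15.85
position: [0.5471, -0.2034, 0.1789]
tcp_rot: [-2.253, -2.189, 0.001]
contact_force: [-0.7, -1.9, -1.0]
opening: 0.0147
```

```bash
python3 st.py
```

```text
15.85 [ 0.5471 -0.2034  0.1789] ybar yaw -91.64 [-8.e-04 -4.e-04 -1.e+00] [-0.68 -1.88 -1.02] [-0.568  0.368  0.182] 0.014651073797892896
to bore tool units [ 0.0011  0.001  -0.    ]
```

Emit:
carry_out([
  [[0,0,0],-0.008,10],
  [[0,0,0],-0.008,10],
  [[0,0,0],0,10],
])

```text
t: 16.15
position: [0.5471, -0.2033, 0.1789]
tcp_rot: [-2.197, -2.245, 0.001]
contact_force: [-0.3, -1.5, -4.0]
opening: 0.0153
```

```bash
python3 st.py
```

```text
16.15 [ 0.5471 -0.2033  0.1789] ybar yaw -88.75 [-7.e-04 -0.e+00 -1.e+00] [-0.29 -1.48 -3.96] [-0.685  0.261  0.029] 0.015252482161088867
to bore tool units [ 0.0006  0.001  -0.    ]
```

Emit:
carry_out([
  [[0,0,-0.005],0,10],
  [[0,0,-0.01],0,10],
  [[0,0,-0.015],0,10],
  [[0,0,-0.02],0,10],
  [[0,0,0],0,10],
])

```text
t: 16.65
position: [0.5481, -0.203, 0.2012]
tcp_rot: [2.196, 2.244, 0.003]
contact_force: [0.3, -0.1, -3.9]
opening: 0.0146
```

```bash
python3 st.py
```

```text
16.65 [ 0.5481 -0.203   0.2012] ybar yaw -88.78 [ 2.8e-03  2.0e-04 -1.0e+00] [ 0.32 -0.08 -3.94] [ 0.013 -0.027  0.01 ] 0.014578069086758414
to bore tool units [-0.0001 -0.0014 -0.    ]
```

Free of the nut. Lift clear and turn back.

Emit:
carry_out([
  [[0,0,-0.03],0,10],
  [[0,0,-0.05],0,10],
  [[0,0,-0.06],0,10],
  [[0,0,-0.06],0,10],
  [[0,0,-0.06],0,10],
  [[0,0,-0.032],0,10],
  [[0,0,0],0,10],
])

```text
t: 17.35
position: [0.5479, -0.2032, 0.3191]
tcp_rot: [2.195, 2.242, 0.003]
contact_force: [0.9, 0.8, -3.4]
opening: 0.0145
```

Emit:
carry_out([
  [[0,0,0],-0.046,10],
  [[0,0,0],-0.046,10],
  [[0,0,0],-0.046,10],
  [[0,0,0],-0.046,10],
  [[0,0,0],-0.046,10],
  [[0,0,0],-0.046,10],
  [[0,0,0],-0.046,10],
  [[0,0,0],-0.045,10],
  [[0,0,0],0,10],
  [[0,0,0],0,10],
])

```text
t: 18.35
position: [0.5471, -0.203, 0.3156]
tcp_rot: [-0.624, -3.078, -0.0]
contact_force: [0.1, -0.4, -4.3]
opening: 0.015
```

```bash
sed -i 's/^d=.*//' st.py; cat >> st.py <<'E'
d=np.array([.487,.215,.1715])-s["position"];print("to rest tool units",(M.T@d/.4).round(4))
E
python3 st.py
```

```text
18.35 [ 0.5471 -0.203   0.3156] ybar yaw -22.92 [-8.e-04  4.e-04 -1.e+00] [ 0.07 -0.38 -4.25] [0.059 0.027 0.077] 0.014989433839459873
to rest tool units [0.5451 0.904  0.3609]
```

Emit:
carry_out([
  [[0.03,0.05,0],0,10],
  [[0.05,0.083,0],0,10],
  [[0.05,0.083,0],0,10],
  [[0.05,0.083,0],0,10],
  [[0.05,0.083,0],0,10],
  [[0.05,0.083,0],0,10],
  [[0.05,0.083,0],0,10],
  [[0.05,0.083,0],0,10],
  [[0.05,0.083,0],0,10],
  [[0.05,0.083,0],0,10],
  [[0.045,0.075,0],0,10],
  [[0.02,0.033,0],0,10],
])

```text
t: 19.55
position: [0.4853, 0.2176, 0.3158]
tcp_rot: [-0.619, -3.079, -0.001]
contact_force: [-0.2, -0.8, -3.8]
opening: 0.0148
```

Emit:
carry_out([
  [[0,0,0],0,10],
  [[0,0,0],0,10],
  [[0,0,0],0,10],
  [[0,0,0],0,10],
])

```text
t: 19.95
position: [0.4863, 0.2139, 0.3163]
tcp_rot: [0.622, 3.079, -0.0]
contact_force: [-0.5, -0.0, -4.7]
opening: 0.0146
```

```bash
python3 st.py
```

```text
19.95 [0.4863 0.2139 0.3163] ybar yaw -22.85 [ 2.e-04 -2.e-04 -1.e+00] [-0.49 -0.01 -4.74] [-0.012  0.006 -0.031] 0.014613380620005391
to rest tool units [-3.00e-04  3.20e-03  3.62e-01]
```

Good. Lower into the rest with a 1 mm correction, stopping a little high.

Emit:
carry_out([
  [[0,0.003,0.03],0,10],
  [[0,0,0.05],0,10],
  [[0,0,0.05],0,10],
  [[0,0,0.04],0,10],
  [[0,0,0.03],0,10],
  [[0,0,0.03],0,10],
  [[0,0,0.03],0,10],
  [[0,0,0.03],0,10],
  [[0,0,0.03],0,10],
  [[0,0,0.02],0,10],
  [[0,0,0.01],0,10],
  [[0,0,0],0,10],
])

```text
t: 21.15
position: [0.4864, 0.216, 0.1756]
tcp_rot: [-0.619, -3.079, 0.001]
contact_force: [0.4, 1.0, -3.7]
opening: 0.0147
```

Emit:
carry_out([
  [[0,0,0.005],0,10],
  [[0,0,0.0025],0,10],
  [[0,0,0],0,10],
])

```text
t: 21.45
position: [0.4867, 0.2161, 0.1734]
tcp_rot: [0.619, 3.08, 0.0]
contact_force: [0.0, -1.1, -3.9]
opening: 0.0152
```

```bash
python3 st.py
```

```text
21.45 [0.4867 0.2161 0.1734] ybar yaw -22.74 [ 4.e-04  2.e-04 -1.e+00] [ 0.02 -1.1  -3.92] [-0.013  0.036 -0.06 ] 0.015150247697668937
to rest tool units [-0.0018 -0.0023  0.0047]
```

Emit:
carry_out([
  [[0,0,0.003],0,10],
  [[0,0,0.002],0,10],
  [[0,0,0],0,10],
])

```text
t: 21.75
position: [0.4865, 0.216, 0.1711]
tcp_rot: [-0.619, -3.08, 0.0]
contact_force: [0.1, -0.1, -4.6]
opening: 0.015
```

Emit:
carry_out([
  [[0,0,0.0015],0,10],
  [[0,0,0],0,10],
])

```text
t: 21.95
position: [0.4866, 0.2161, 0.1709]
tcp_rot: [0.619, 3.08, 0.0]
contact_force: [0.1, -1.7, -2.4]
opening: 0.0148
```

Touching the floor of the hole; release slowly.

Emit:
carry_out([
  [[0,0,0.001],0,10],
  [[0,0,0],0,20],
  [[0,0,0],0,25],
  [[0,0,0],0,35],
  [[0,0,0],0,50],
  [[0,0,0],0,70],
  [[0,0,0],0,85],
  [[0,0,0],0,85],
  [[0,0,0],0,85],
  [[0,0,0],0,85],
  [[0,0,0],0,85],
], squeeze=30)

```text
t: 23.05
position: [0.4866, 0.216, 0.1701]
tcp_rot: [0.619, 3.08, -0.0]
contact_force: [0.2, 1.0, -0.6]
opening: 0.0849
```

Emit:
carry_out([
  [[0,0,-0.03],0,85],
  [[0,0,-0.07],0,85],
  [[0,0,-0.08],0,85],
  [[-0.08,0,-0.06],0,85],
  [[-0.08,0,0],0,85],
  [[-0.05,0,0],0,85],
  [[0,0,0],0,85],
  [[0,0,0],0,85],
])

```text
t: 23.85
position: [0.564, 0.1835, 0.2664]
tcp_rot: [-0.62, -3.079, -0.0]
contact_force: [0.3, 0.3, 0.2]
opening: 0.0854
```

```bash
python3 - <<'E'
from h import *
s=ctrl.state();print(s["t"],s["position"],s["contact_force"],s["opening"])
w=info("wrist");a=snap("wrist","w3.png");b=snap("top","t3.png")
x=cv2.resize(a[:,:,::-1],(400,300));y=cv2.resize(b[140:350,60:560,::-1],(400,168))
cv2.imwrite("pics/end.png",np.vstack([x,y]))
b0=cv2.imread("pics/top0.png")[:,:,::-1]
for n,(u,v) in dict(jar=(310,286),plane=(126,248),offcut=(503,246)).items():
    print(n,np.abs(b[v-25:v+25,u-25:u+25].astype(int)-b0[v-25:v+25,u-25:u+25]).mean())
hsv=cv2.cvtColor(a,cv2.COLOR_RGB2HSV)
st=proj(w,[[.4855,.2155,.203]])[0];print("expected stud",st)
g=((hsv[...,1]<40)&(hsv[...,2]>150)).astype(np.uint8);x0,y0=st.astype(int)-30
x0=max(x0,0);y0=max(y0,0)
n,l,q,c=cv2.connectedComponentsWithStats(g[y0:y0+60,x0:x0+60])
for k in range(1,n):
    if q[k,4]>100: p=c[k]+[x0,y0];print("blob",p,q[k,4],onz(w,[p],.203))
E
```

```text
23.85 [0.56395663 0.18349337 0.26637825] [0.25788198 0.26039746 0.17134807] 0.08537318836549594
jar 17.073866666666667
plane 26.548666666666666
offcut 21.7712
expected stud [319.19089323 107.02251228]
blob [321.21128799 106.33719247] 691 [[0.485592   0.21658994 0.203     ]]
```

View pics/end.png

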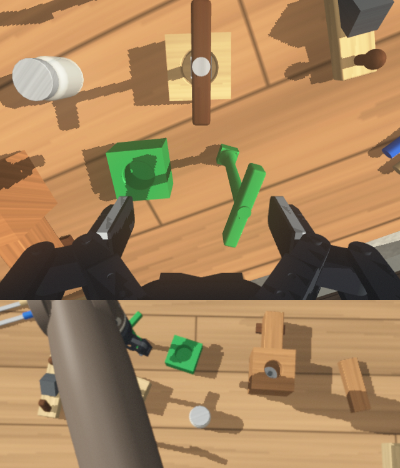

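```bash
python3 -c "
from cell import ctrl
print(ctrl.close_job(), ctrl.state()['t'])"
```

```text
the job is handed in; nothing more can be done
the job is handed in; nothing more can be done
```

The spanner went home over the nut and turned it clockwise until firm. It is back upright in its rest, released, and the job is handed in; no verdict was reported.

- **Nut:** Seen from above, one edge of the nut lay at about 38° (mod 90°), and the socket slid straight on at the first try. It touched the washer at about 9 N of push. The running torque was about 0.19 N·m, and I stopped with 0.51 N·m on it. I then unwound only the wind-up and part of the play, until the torque was 0.03 N·m, before lifting out. The nut's angle can't be read directly, so "firm" rests on that torque rise.
- **Spanner:** The last wrist picture shows it upright in the pale rest, with its bar within about 1.5 mm of where it started. The gripper is open and clear, with about 0.3 N on the force sensor (noise). It finished at about 24 s.
- **Bystanders:** A numeric before/after comparison of the top pictures gave large differences (17–27 grey levels) that I did not fully explain. The arm covers the plane in that picture, so that value says nothing. By eye, the jar and offcut are at the same pixels as at the start. The plane is partly visible in the wrist picture, and nothing was driven near it.

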